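# Seat the measuring head on its three-point base and latch it

## Robot

A 6-joint arm with a two-finger parallel gripper is mounted at the origin on the work surface. World frame = base frame: x ahead of the robot, y to its left, z up, the work surface at z = 0. Lengths are in m, angles in rad, forces in N, time in s.
With the tool pointing down it reaches from about 0.275 to 0.85 m from the base axis. Payload 5.2 kg.
Tool frame: the origin (TCP) lies midway between the tips of the shut fingers; the grasp point (between the pads) lies 19 mm behind it; z points along the fingers, y is the line along which they close (so a half turn about z gives the same grasp; the last joint's range is limited). The gripper opens to 85 mm and grips with 20 to 120 N. Pads are 22 mm wide; open, the fingers measure 114 mm over their backs; the gripper's body (76 mm by 85 mm) begins 54 mm behind the grasp point. The pads swing forward as they close: fully open they stand 13 mm farther back than shut.
Start: joints at [0.96, 0.259, 1.535, -0, 1.348, -0.203], TCP at [0.218, 0.505, 0.231] pointing down, gripper open.
Joint ranges: [-3.14, 3.14], [-0.91, 2.08], [0.19, 2.58], [-1.22, 4.36], [0.22, 2.71], [-3.12, 3.12]. Speed limits (rad/s): [2.57, 2.57, 3.14, 3.14, 3.14, 3.14].

## Interface

Orientations are given as a rotation vector (axis times angle).
In Python, from plant import manip gives the robot as it stands. Calls block until the motion is done:
- manip.move_to(position, orientation): joint-space move of the TCP to a pose.
- manip.movel(position, rot=None, feed=0.15): straight line of the TCP; rot=None keeps the orientation; feed is the mean speed in m/s.
- manip.goto_joints(angles): joint-space move.
- manip.grip(opening, effort=None): finger opening in m; effort is the grip in N (None keeps the last); returns when the fingers have stopped.
- manip.pause(seconds).
- manip.inverse_kinematics(position, orientation): joint angles nearest the present ones, or None.
- manip.state(): the state.
- manip.capture(name): name is "side" or "top"; returns the picture (420x560x3 uint8, blue, green, red); there is no depth.
- manip.camera_params(name): a dict with "mtx" (3x3 intrinsics, pixels), "R" (3x3) and "t" (3): a world point X has camera coordinates R X + t. Camera axes: x right, y down, z forward; pixel columns grow to the right and rows downward; lengths in m; the calibration is good to about 2 mm. A picture is of the moment at which its call begins. camera_params takes no time and is no camera call.
A pose or a line that the arm cannot do raises manip.PlanningError and nothing moves.
- manip.sign_off(): hands the job in; it is judged then, once.
The state is a dict: "t": time; "joints": joint angles; "dq": joint speeds; "joint_torque": joint torques, N m; "ee_pos": TCP position; "ee_rot": TCP orientation; "contact_force": force on the tool from outside, world axes, zero at the start; "wrist_torque": the same for the moment, N m; "width": finger opening in m; "grip_force": force on a finger pad.
Only numpy, scipy, OpenCV 4.12 (cv2) and the standard library are available. Lean on these libraries where they do the work, as an engineer would, in place of code of your own. Each camera call takes 0.05 s, during which the arm holds its last target. There are 200 camera calls.

## Task

Pick up the T-shaped measuring head by its black grip block and set it gently on the dark steel base, nose over the nose end, so that its three ball feet sit fully home: nose ball at the bottom of the cone, one rear ball down in the V groove, the other on the flat seat. Never press hard on the seats; feel your way in, because the aluminium carrier with the seats is clamped several millimetres off the middle of the base. Let go of the head, then swing the latch bar fully round over its nose, and leave the things round about as they are.

Things in the scene. Friction and masses are not known exactly. Their poses are not given: they have to be found in the camera images.
- head: Loose T-shaped aluminium plate, 8 mm thick, on three steel ball feet, 0.35 to 0.6 kg. Origin level with the balls' undersides, 36 mm below the plate's top; z up, +x to the nose. Stem 50 mm wide, x=-70 to 75 mm; cross bar 44 (x) by 150 mm (y) at x=-45, with a sensor box 16 mm high on its +y end. Fully seated, its origin is 32 mm above the base's and its axes are parallel to the base's
- head_grip (a point): Point in the head's black grip block, head frame (-20, 0, 74) mm; the block is 45 mm long (head x), 22 mm wide (head y) and stands from z=36 to 86 mm. Pinch it here across its width
- nose_foot (a point): Centre of the nose ball (16 mm diameter, on a 9 mm stem), head frame (55, 0, 8) mm; it belongs in the cone. Home: 40 mm above the base's origin
- groove_foot (a point): Centre of the rear ball (16 mm) on the head's +y side, head frame (-45, 55, 8) mm; it belongs in the groove. Home: 40 mm above the base's origin
- flat_foot (a point): Centre of the rear ball (16 mm) on the head's -y side, head frame (-45, -55, 8) mm; it belongs on the flat seat. Home: 40 mm above the base's origin
- base: Fixed dark steel plate 190 x 200 x 14 mm, origin under its centre on the bench, +x to its cone and latch end. A T-shaped aluminium carrier on it bears the three steel seats. The carrier is clamped up to 9 mm off its nominal place along base x and up to 9 mm along base y (not turned): this is not measured, and must be felt or seen. It does not give when pushed. The seats can take 40 N, summed over all contacts
- cone_nominal (a point): Fixed to the base at (55, 0, 40) mm: where the ball centre in the cone would be with the carrier at its nominal place (true one up to 9 mm off in base x and in y). The cone is a round cup, 50 mm outside, mouth 42 mm across, rim 44 mm above the bench. Walls slope 34 degrees from level: too shallow for the head to slide home by its weight
- groove_nominal (a point): Likewise for the groove, base frame (-45, 55, 40) mm: a V groove 44 mm long that points at the cone, 42 mm across the mouth, the same 34 degree walls and rim height; offset exactly like the cone
- flat_nominal (a point): Likewise for the flat seat, base frame (-45, -55, 40) mm: a round level pad 36 mm across, top 32 mm above the bench; offset exactly like the cone
- latch (a joint): Swing latch on a post of the base at (45, 62) mm: 0 = open, bar along base +x; turns clockwise seen from above; at 1.57 rad the bar lies along base -y across the seated head's nose; stop at 1.6. Bar 16 mm wide, 72 to 81 mm above the bench, passes 4 mm over a fully seated head's plate and fouls a head that stands high. Stiff hinge (0.12 N m), stays where left
- latch_peg (a point): Top centre of the latch's upright round peg, 14 mm diameter, 58 mm from the latch's axis, standing from the bar's top (81 mm above the bench) to 121 mm above the bench; grasp it from above
- latch_pivot (a point): On the latch's vertical axis, 71 mm above the bench, fixed to the base
- spray_can: Bystander: grey can, 54 mm diameter, 170 mm high; origin at the centre of its underside
- wrench: Bystander: steel spanner 200 mm long lying on the bench; origin at its middle, underside
- parts_bin: Bystander: open orange bin 120 x 160 x 60 mm; origin at the centre of its underside
- cup: Bystander: white cup 72 mm across, 90 mm high; origin at the centre of its underside

How it is judged:
On the way:
1. the head sits fully home on all three seats, let go, with the latch still open (z of nose_foot in the frame of base between 0.038 and 0.0412 m and z of groove_foot in the frame of base between 0.038 and 0.0412 m and z of flat_foot in the frame of base between 0.038 and 0.0412 m and horizontal distance between head and base below 0.016 m and angle between the x axis of head and the x axis of base, either way round below 0.08 rad and contact force between each of the fingers, the arm and head below 0.1 N and value of joint latch below 0.7 rad), for 0.3 s.
At the end, for the whole second after the job is handed in: The head rests on the seats with all three ball centres 38 to 41.2 mm above the base's origin, head and base parallel within 0.08 rad and centred within 16 mm, and the latch turned beyond 1.4 rad; head released and at rest (z of nose_foot in the frame of base between 0.038 and 0.0412 m and z of groove_foot in the frame of base between 0.038 and 0.0412 m and z of flat_foot in the frame of base between 0.038 and 0.0412 m and horizontal distance between head and base below 0.016 m and angle between the x axis of head and the x axis of base, either way round below 0.08 rad and contact force between each of the fingers, the arm and head below 0.1 N and value of joint latch above 1.4 rad and linear speed of head below 0.01 m/s); the robot touches nothing.
It fails at once if the head is pressed on the base or latch with more than 40 N in all (contact force between head and base above 40 N).
It fails at once if a bystander is moved more than 15 mm (distance of any of spray_can, wrench, parts_bin, cup from where it was at the start of the episode above 0.015 m).
It also fails if it takes over 72 s, if anything falls off the work surface, if the arm or the gripper's body presses on something with over 40 N, if the wrist force passes 120 N, or if a joint passes its speed limit or range.

## Working session

There is one attempt and no reset: what is moved stays moved. The work goes in short steps, each a Python script; the robot and the scene stay as the last script left them, time stands still between calls to the robot, and variables do not carry over. Pictures are saved under pics/ and viewed, at most 10 in all, crops included, and the job is handed in when it is done.

```bash
ls; mkdir -p pics; python3 - <<'E'
from plant import manip
import cv2
for n in("top","side"):
    cv2.imwrite(f"pics/{n}0.png",manip.capture(n)); p=manip.camera_params(n); print(n,p)
s=manip.state();print({k:s[k] for k in("t","contact_force","width","ee_rot","ee_pos")})
E
```

```text
pics
top {'mtx': array([[402.69536218,   0.        , 281.59493297],
       [  0.        , 402.69536218, 219.15168603],
       [  0.        ,   0.        ,   1.        ]]), 'R': array([[-0.02697027, -0.99963553, -0.00118513],
       [-0.98764927,  0.0268299 , -0.15436671],
       [ 0.15434225, -0.00299282, -0.98801291]]), 't': array([0.10943495, 0.60055517, 1.01367044])}
side {'mtx': array([[446.52394924,   0.        , 278.20738542],
       [  0.        , 446.52394924, 207.02977159],
       [  0.        ,   0.        ,   1.        ]]), 'R': array([[ 0.95790507, -0.28702801,  0.00572642],
       [-0.18378841, -0.62844064, -0.75583344],
       [ 0.22054408,  0.72296424, -0.65473889]]), 't': array([-0.52448619,  0.24264294,  0.90429534])}
{'t': 0.1, 'contact_force': array([-0.04720888, -0.2118831 , -0.02862477]), 'width': 0.08570334047867716, 'ee_rot': array([-6.35977810e-01, -3.07586157e+00,  2.38831704e-03]), 'ee_pos': array([0.21782507, 0.50452378, 0.23054189])}
```

View pics/top0.png

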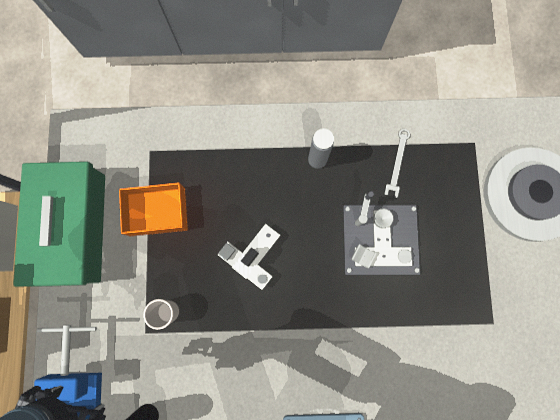

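View pics/side0.png

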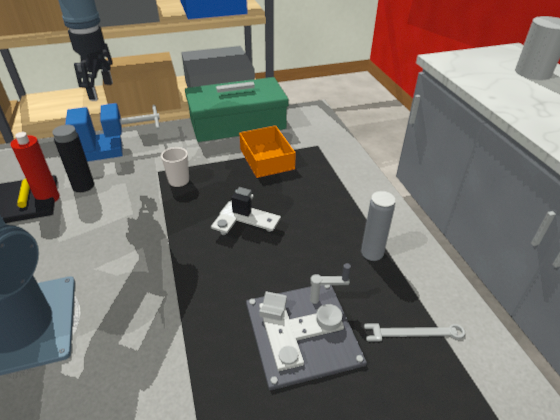

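The top view shows the head at about (250,257), nose toward (270,230). The base is at about (382,240), cone (384,217) up and latch (367,208). Next I'll enlarge both.

```bash
python3 - <<'E'
import cv2,numpy as np
t=cv2.imread("pics/top0.png");s=cv2.imread("pics/side0.png")
f=lambda i,x,y,w,h,k:cv2.resize(i[y:y+h,x:x+w],None,fx=k,fy=k,interpolation=cv2.INTER_CUBIC)
a=f(t,210,215,80,80,5);b=f(t,340,185,80,96,5)[:,:]
a=cv2.resize(a,(400,400));b=cv2.resize(b,(400,480))
c=np.zeros((480,800,3),np.uint8);c[:400,:400]=a;c[:,400:]=b
cv2.imwrite("pics/c1.png",c)
cv2.imwrite("pics/c2.png",f(s,200,180,180,210,2.8))
E
```

```text
(no output)
```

View pics/c1.png

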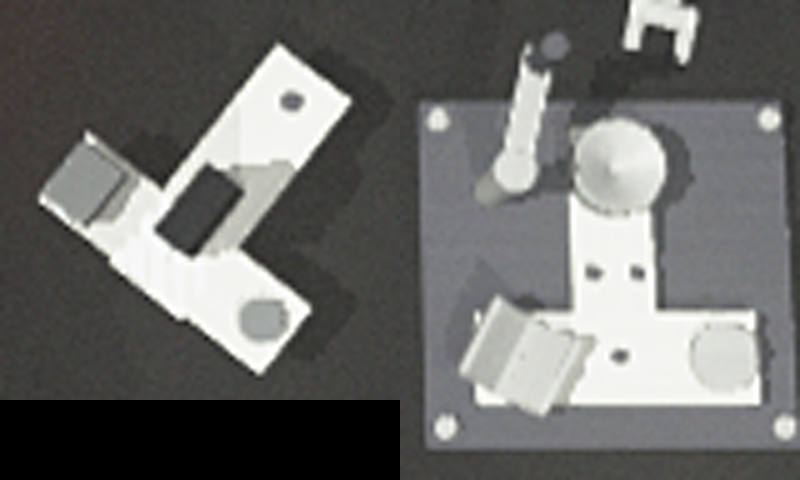

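View pics/c2.png

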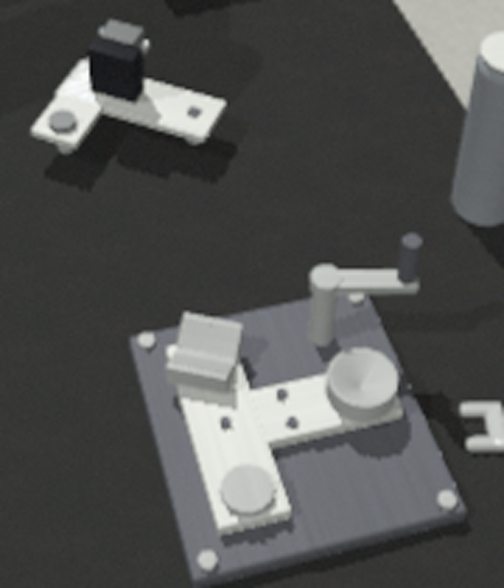

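The crops show head corners, grip top, base screws, cone rim, flat pad and peg clearly. I'll cast rays from these in both views.

```bash
cat > h.py <<'E'
from plant import manip
import numpy as np, cv2
from scipy.spatial.transform import Rotation as Ro
def ray(n,uv,z):
    p=manip.camera_params(n); C=-p["R"].T@p["t"]
    d=p["R"].T@np.linalg.inv(p["mtx"])@np.array([*uv,1.]); return C+d*(z-C[2])/d[2]
def down(th): # tool z down, tool y axis (closing) at world yaw th
    y=np.array([np.cos(th),np.sin(th),0]);z=np.array([0,0,-1.]);x=np.cross(y,z)
    return Ro.from_matrix(np.c_[x,y,z]).as_rotvec()
E
python3 - <<'E'
from h import *
A=lambda u,v:(210+(u-2)/5,215+(v-2)/5)
B=lambda u,v:(340+(u-402)/5,185+(v-2)/5)
S=lambda u,v:(200+(u-1)/2.8,180+(v-1)/2.8)
T=lambda n,f,pts,z:np.array([ray(n,f(*p),z)[:2] for p in pts])
pr=lambda k,v:print(k,np.round(np.array(v)*1e3,1).tolist())
h=T("top",A,[(314.5,71.5),(40,200),(262,375),(291,101)],.036);pr("head top nose,rearL,rearR,nosehole",h)
pr("grip top",T("top",A,[(208,165),(243,185),(195,257),(157,232)],.086))
hs=T("side",S,[(225,102),(205,142),(195,112)],.036);pr("head side noseL,noseR,hole",hs)
for n,f,sc,c,fl,pk,pv in(("top",B,[(438,120),(770,118),(785,427),(446,428)],(619,166),(725,356),(554,46),(515,170)),("side",S,[(357,298),(447,499),(208,560),(147,341)],(363,381),(248,490),(411,241),(324,275))):
    s=T(n,f,sc,.016);m=s.mean(0);yaw=np.arctan2(*((s[0]+s[1]-s[2]-s[3])[::-1]))
    R=np.array([[np.cos(yaw),np.sin(yaw)],[-np.sin(yaw),np.cos(yaw)]])
    pr(n+" screws",s);pr("centre",m);print("yaw",yaw)
    for k,p,z in(("cone",c,.044),("flat",fl,.032),("peg",pk,.121),("pivot",pv,.081)):
        w=T(n,f,[p],z)[0];pr(k+" world,base",[*w,*(R@(w-m))])
E
```

```text
head top nose,rearL,rearR,nosehole [[579.5, 117.9], [515.4, 263.5], [421.8, 148.8], [564.1, 130.7]]
grip top [[527.1, 171.4], [516.6, 154.0], [481.4, 178.6], [494.3, 197.3]]
head side noseL,noseR,hole [[592.1, 133.9], [560.9, 89.9], [563.0, 128.8]]
top screws [[632.3, -86.2], [628.5, -266.8], [461.7, -261.8], [466.0, -81.8]]
centre [547.1, -174.1]
yaw -0.028193216384738186
cone world,base [600.0, -175.7, 52.9, -0.1]
flat world,base [499.2, -227.9, -46.4, -55.1]
peg world,base [649.1, -127.6, 100.6, 49.4]
pivot world,base [593.8, -113.0, 44.9, 62.4]
side screws [[631.1, -90.3], [626.4, -267.2], [460.5, -263.1], [465.3, -84.0]]
centre [545.8, -176.1]
yaw -0.03127649273756294
cone world,base [597.7, -181.1, 52.0, -3.3]
flat world,base [497.2, -231.9, -46.9, -57.3]
peg world,base [646.7, -131.1, 99.5, 48.2]
pivot world,base [591.8, -111.8, 43.9, 65.8]
```

Both views agree. The head origin is at (521,164) mm with yaw about -0.68. The base is at (546.5,-175), yaw -0.03, and the carrier is roughly (-2.5,-1.5) mm off. The latch stands at about 0.23 rad. Now the pick.

```bash
python3 - <<'E'
from h import *
g=np.array([.5048,.1755]);th=np.pi/2-.678
print(np.round(manip.inverse_kinematics([*g,.2],down(th)),2), np.round(manip.inverse_kinematics([.525,-.175,.2],down(np.pi/2-.03)),2),np.round(manip.inverse_kinematics([.525,-.175,.2],down(-np.pi/2-.03)),2))
manip.move_to([*g,.2],down(th))
f0=manip.state()["contact_force"]
manip.movel([*g,.053])
print(manip.grip(0.0,80))
s=manip.state();print(s["width"],s["grip_force"],s["contact_force"]-f0,s["ee_pos"],s["t"])
manip.movel([*g,.10],feed=.05); manip.pause(.3)
s=manip.state();print(s["width"],s["grip_force"],s["contact_force"]-f0,s["wrist_torque"],s["t"])
manip.movel([*g,.20]);manip.pause(.2)
cv2.imwrite("pics/side1.png",manip.capture("side")[60:280,130:350].repeat(2,0).repeat(2,1));
E
```

```text
[ 0.13  0.25  1.62 -0.    1.27 -0.77] [-0.52  0.29  1.57  0.    1.28 -2.06] [-0.52  0.29  1.57 -0.    1.28  1.08]
False
0.021156196930837926 78.10186743736267 [ 0.91344433 -0.29896097  3.28936561] [0.50521379 0.17554406 0.05342131] 3.4417
0.020813446043762937 78.23150753974915 [ 1.72842932  0.98652801 -2.92871096] [ 0.00868176 -0.01130677  0.01432443] 4.8333
```

View pics/side1.png

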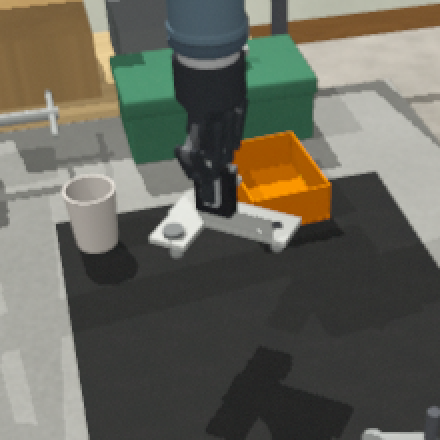

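The head is held level. Next I move above the base and compare the nose screw with the cone in the same camera.

```bash
python3 - <<'E'
from h import *
th=np.pi/2-.03
manip.move_to([.53,0,.23],down(th))
manip.move_to([.524,-.1765,.20],down(th))
manip.movel([.524,-.1765,.115],feed=.1);manip.pause(.4)
s=manip.state();print(s["ee_pos"],s["ee_rot"],down(th),s["contact_force"],s["wrist_torque"],s["t"])
i=manip.capture("top");cv2.imwrite("pics/top2.png",i)
j=manip.capture("side");cv2.imwrite("pics/side2.png",j)
a=cv2.resize(i[185:285,335:425],None,fx=4.4,fy=4.4,interpolation=cv2.INTER_CUBIC);b=cv2.resize(j[265:395,240:375],None,fx=2.9,fy=2.9,interpolation=cv2.INTER_CUBIC)
c=np.zeros((440,800,3),np.uint8);c[:a.shape[0],:a.shape[1]]=a;c[:b.shape[0],400:400+b.shape[1]]=b
cv2.imwrite("pics/c3.png",c)
E
```

```text
[ 0.52409692 -0.17658154  0.11523946] [ 4.72258052e-02  3.14083054e+00 -3.13424810e-04] [0.04712212 3.14123923 0.        ] [-0.22564523 -0.72411754 -4.33827494] [-0.08041469 -0.03864668  0.05247472] 8.9833
```

View pics/c3.png

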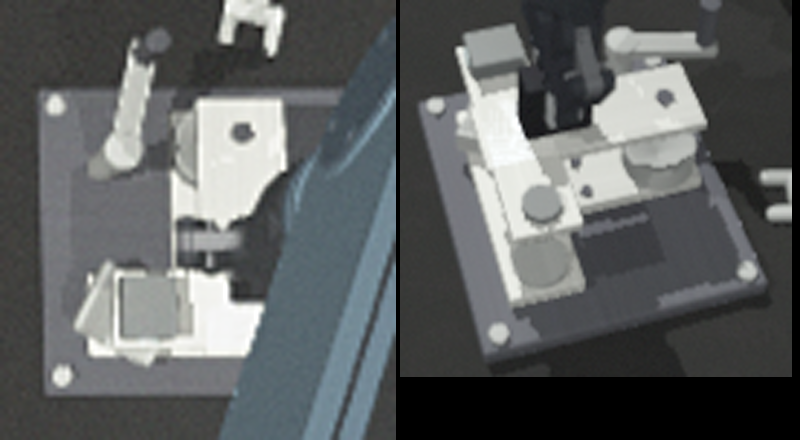

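```bash
python3 - <<'E'
from h import *
z=.0978
print("top nose",ray("top",(335+(242-1.7)/4.4,185+(131-1.7)/4.4),z)*1e3)
print("side nose",ray("side",(240+(665-401)/2.9,265+(98-1)/2.9),z)*1e3)
print("top edge",ray("top",(335+(196-1.7)/4.4,185+(99-1.7)/4.4),z)*1e3,ray("top",(335+(285-1.7)/4.4,185+(99-1.7)/4.4),z)*1e3)
print("side flat cap",ray("side",(240+(543-401)/2.9,265+(203-1)/2.9),z)*1e3)
E
```

```text
top nose [ 600.0502213  -177.90147456   97.8       ]
side nose [ 596.87997979 -180.25228445   97.8       ]
top edge [ 619.28964195 -152.88661721   97.8       ] [ 617.90642112 -203.73677616   97.8       ]
side flat cap [ 496.96596803 -232.43854052   97.8       ]
```

Vision puts the nose within about 2 mm of the cone. Now a slow descent, feeling for contact.

```bash
cat >> h.py <<'E'
def rd():
    manip.pause(.03); s=manip.state(); return s
def touch(x,y,z0,dz=.0005,fmax=3,zmin=.083,verbose=1):
    """from z0 go down till the upward force rises by fmax; returns z, dF, dM"""
    manip.movel([x,y,z0],feed=.03);manip.pause(.15);s=rd();f0,m0=s["contact_force"],s["wrist_torque"]
    z=z0
    while z>zmin:
        z-=dz; manip.movel([x,y,z],feed=.02); s=rd(); d=s["contact_force"]-f0
        if d[2]>fmax: break
    m=s["wrist_torque"]-m0
    if verbose: print(f"xy {x*1e3:.1f} {y*1e3:.1f} cmd {z*1e3:.2f} act {s['ee_pos'][2]*1e3:.2f} dF {np.round(d,1)} dM {np.round(m,2)} t {s['t']:.1f}",flush=True)
    return z,d,m
E
python3 - <<'E'
from h import *
touch(.524,-.1765,.092)
E
```

```text
xy 524.0 -176.5 cmd 86.00 act 86.41 dF [-0.5  1.2  6.5] dM [ 0.3  -0.07  0.04] t 13.6
```

Contact is on the groove side, with a push toward +y. I'll shift across the groove and touch again.

```bash
python3 - <<'E'
from h import *
touch(.5247,-.1752,.089)
touch(.524,-.1745,.089)
E
```

```text
xy 524.7 -175.2 cmd 85.00 act 85.55 dF [-3.2  1.4  7.4] dM [0.25 0.05 0.03] t 16.3
xy 524.0 -174.5 cmd 85.50 act 85.80 dF [-0.3  0.4  3.6] dM [-0.01 -0.33 -0.04] t 18.7
```

```bash
python3 - <<'E'
from h import *
touch(.523,-.1744,.0875)
touch(.5235,-.1755,.0875)
E
```

```text
xy 523.0 -174.4 cmd 86.00 act 86.27 dF [ 1.6 -0.1  3.5] dM [ 0.01 -0.31 -0.06] t 20.0
xy 523.5 -175.5 cmd 86.00 act 86.23 dF [-0.9  0.6  3.7] dM [ 0.19 -0.16  0.03] t 21.3
```

A fit of nose and groove heights points to home at about (524.9,-174.6).

```bash
python3 - <<'E'
from h import *
touch(.5249,-.1746,.0865,dz=.0003)
E
```

```text
xy 524.9 -174.6 cmd 85.30 act 85.61 dF [-0.1  0.7  4.9] dM [0.15 0.16 0.1 ] t 22.9
```

Now the rear feet carry the load and the flat is touching, so it is nearly home. I'll press gently a little further and check the balance.

```bash
python3 - <<'E'
from h import *
touch(.5249,-.1746,.0862,dz=.0003,fmax=10)
touch(.5253,-.1743,.0862,dz=.0003,fmax=8)
E
```

```text
xy 524.9 -174.6 cmd 84.70 act 85.53 dF [-3.5  0.4 10.4] dM [ 0.29  0.48 -0.01] t 24.7
xy 525.3 -174.3 cmd 85.00 act 85.59 dF [-2.   0.4  8.8] dM [ 0.24  0.49 -0.  ] t 26.3
```

The rear feet stop firm at 85.5 mm, so groove and flat are home and the nose is free to settle. I'll ease the load, release and look.

```bash
python3 - <<'E'
from h import *
manip.movel([.5249,-.1746,.0854],feed=.02);manip.pause(.2);s=rd();print(s["ee_pos"],s["contact_force"],s["t"])
manip.grip(.045,20);manip.pause(.3);s=rd();print(s["ee_pos"],s["contact_force"],s["width"],s["t"])
manip.movel([.5249,-.1746,.20],feed=.12)
manip.move_to([.45,.10,.25],down(np.pi/2-.03));manip.pause(.2)
print(rd()["contact_force"],manip.state()["t"])
i=manip.capture("top");cv2.imwrite("pics/top3.png",i)
j=manip.capture("side");cv2.imwrite("pics/side3.png",j)
a=cv2.resize(i[185:285,335:425],None,fx=4.4,fy=4.4,interpolation=cv2.INTER_CUBIC);b=cv2.resize(j[265:395,240:375],None,fx=2.9,fy=2.9,interpolation=cv2.INTER_CUBIC)
c=np.zeros((440,800,3),np.uint8);c[:a.shape[0],:a.shape[1]]=a;c[:b.shape[0],400:400+b.shape[1]]=b
cv2.imwrite("pics/c4.png",c)
E
```

```text
[ 0.52515959 -0.17462637  0.08556973] [-1.33102676  1.62854283  4.47889014] 26.775
[ 0.52487209 -0.17462     0.0853842 ] [0.46136823 0.16586349 0.04397661] 0.04486027914760769 27.4667
[ 0.30235208  0.76728436 -0.12178664] 29.925
```

View pics/c4.png

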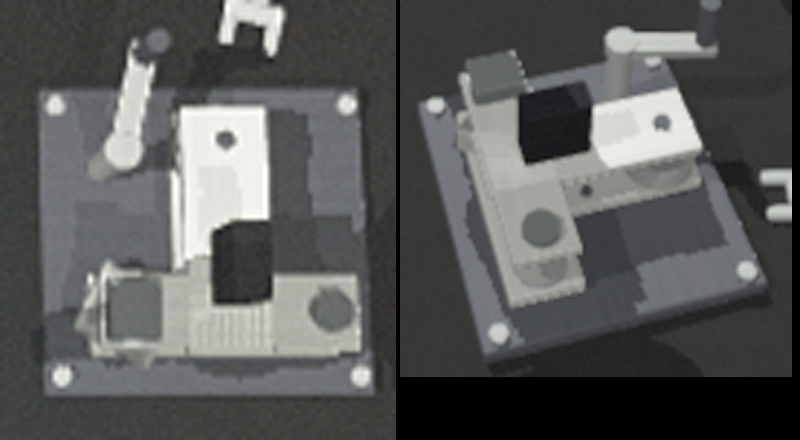

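Image check: the head sits level and symmetric on the carrier, with the nose screw at (226,138) top and (662,122) side, and the latch is still open. I'll do a height sanity check, then swing the latch with a loose cage around the peg.

```bash
python3 - <<'E'
from h import *
T=lambda u,v:(335+(u-1.7)/4.4,185+(v-1.7)/4.4)
S=lambda u,v:(240+(u-401)/2.9,265+(v-1)/2.9)
for k,a,b in(("nose",(226,138),(662,122)),("flat",(332,309),(542,228))):
    print(k,ray("top",T(*a),.068)*1e3,ray("side",S(*b),.068)*1e3)
P=np.array([.5931,-.1136]);Z=.092
tip=lambda a:[*(P+.058*np.array([np.cos(a),np.sin(a)])),Z]
a=-.278
manip.grip(.034,20)
p=tip(a);manip.move_to([p[0],p[1],.20],down(a+np.pi/2));manip.pause(.1);f0=rd()["contact_force"]
manip.movel(p,feed=.1);s=rd();print("down",s["contact_force"]-f0)
manip.grip(.022);s=rd();print("caged",s["width"],s["contact_force"]-f0,s["t"])
E
```

```text
nose [ 600.94299087 -176.43405827   68.        ] [ 598.50289704 -177.47769114   68.        ]
flat [ 499.25426625 -230.95926346   68.        ] [ 497.49382955 -230.85565189   68.        ]
down [ 0.00923354 -0.05192999  0.17636434]
caged 0.02158752932178009 [0.03742153 0.36650892 0.47020647] 33.175
```

```bash
python3 - <<'E'
from h import *
P=np.array([.5931,-.1136]);Z=.092
tip=lambda a:[*(P+.058*np.array([np.cos(a),np.sin(a)])),Z]
f0=rd()["contact_force"]
for a in np.linspace(-.278,-1.645,11)[1:]:
    manip.movel(tip(a),down(a+np.pi/2),feed=.06);d=manip.state()["contact_force"]-f0
    print(round(a,2),np.round(d,1))
    if np.hypot(*d[:2])>15: break
b=a+.06
manip.movel(tip(b),down(b+np.pi/2),feed=.05)
p=tip(b);manip.movel([p[0],p[1],.20],feed=.12)
manip.move_to([.45,.10,.25],down(np.pi/2-.03));manip.pause(.2);print(manip.state()["t"])
i=manip.capture("top");cv2.imwrite("pics/top4.png",i)
j=manip.capture("side");cv2.imwrite("pics/side4.png",j)
a=cv2.resize(i[185:285,335:425],None,fx=4.4,fy=4.4,interpolation=cv2.INTER_CUBIC);b=cv2.resize(j[265:395,240:375],None,fx=2.9,fy=2.9,interpolation=cv2.INTER_CUBIC)
c=np.zeros((440,800,3),np.uint8);c[:a.shape[0],:a.shape[1]]=a;c[:b.shape[0],400:400+b.shape[1]]=b
cv2.imwrite("pics/c5.png",c)
E
```

```text
-0.41 [-0.9  0.1 -0. ]
-0.55 [-0.9 -0.4  0.8]
-0.69 [-0.3  0.3  0.2]
-0.82 [-0.5 -0.4  0.8]
-0.96 [-1.1 -0.2  0.2]
-1.1 [-1.1 -0.8  0.2]
-1.23 [-0.6 -0.7  0. ]
-1.37 [-0.4 -0.2  0.9]
-1.51 [-1.1  0.3  1.1]
-1.64 [-1.2 -0.7  0.6]
38.725
```

View pics/c5.png

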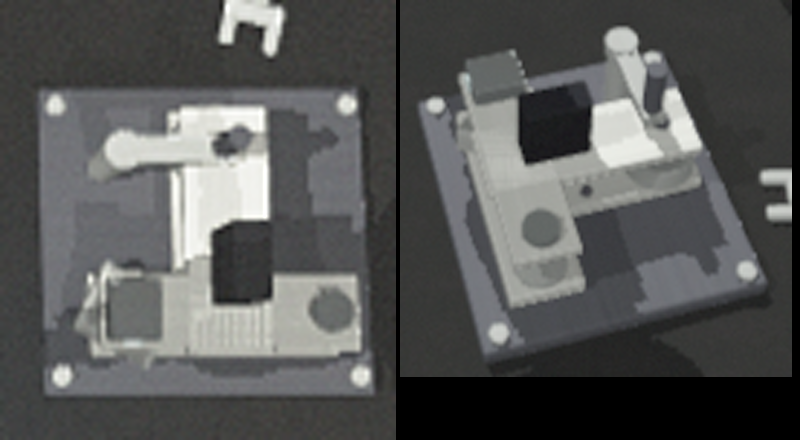

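The latch bar lies across the nose with its peg at about (243,135) in the top view, and the head hasn't moved. Checking the latch angle.

```bash
python3 - <<'E'
from h import *
T=lambda u,v:(335+(u-1.7)/4.4,185+(v-1.7)/4.4)
S=lambda u,v:(240+(u-401)/2.9,265+(v-1)/2.9)
for n,p,q in(("top",T(243,133),T(123,149)),("side",S(657,68),S(621,41))):
    d=(ray(n,p,.121)-ray(n,q,.081))[:2];print(n,d*1e3,"latch",-np.arctan2(d[1],d[0])-.03)
E
```

```text
top [  1.0975687  -59.03228907] latch 1.5222057846949988
side [  0.38654784 -58.3279462 ] latch 1.534169277306562
```

```bash
python3 -c "
from plant import manip
print(manip.sign_off())"
```

```text
the job is handed in; nothing more can be done
None
```

I set the head on its three seats, let it go, swung the latch over the nose to about 1.53 rad, and handed the job in at about 39 s. Groove and flat felt home under light pressing (about 10 N). The nose was not felt bottoming and was checked only by fit and camera, and the verdict was not shown.

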